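# Lay up scrap-metal parts for tack welding

## Robot

A 6-joint arm with a two-finger parallel gripper is mounted at the origin on the work surface. World frame = base frame: x ahead of the robot, y to its left, z up, the work surface at z = 0. Lengths are in m, angles in degrees, forces in N, time in s.
With the tool pointing down it reaches from about 0.4 to 0.825 m from the base axis. Payload 7 kg.
Tool frame: the origin (TCP) lies midway between the tips of the shut fingers; the grasp point (between the pads) lies 19 mm behind it (ctrl.grip_point_offset is the distance from the TCP to the grasp point, in m); x points along the fingers, y is the direction in which the jaws open and shut, and the axes are right-handed (so a half turn about x gives the same grasp; the last joint's range is limited). The gripper opens to 88 mm and grips with 3 to 60 N. Pads are 19 mm wide; open, the fingers measure 130 mm over their backs; the gripper's body (78 mm by 193 mm) begins 47 mm behind the grasp point.
Start: joints at [86.408, 20.546, 0.682, 0, -70.136, -16.507], TCP at [0.232, 0.634, 0.203] pointing down, gripper open.
Joint ranges: [-176.03, 176.03], [-82.01, 121.73], [-58.28, 71.71], [-173.87, 95.51], [-174.79, -0.11], [-173.66, 173.66]. Speed limits (degrees/s): [136.94, 136.94, 172.46, 180, 180, 180].

## Interface

Orientations are given as [roll, pitch, yaw] about the fixed x, y, z axes, in that order (R = Rz(yaw) Ry(pitch) Rx(roll)).
In Python, from plant import ctrl gives the robot as it stands.
- The arm moves only by the tool drive_tool, never from a script. Its argument "plan" is a list of rows, each a list of 3 entries, a list of its own where there are three numbers: the shift along the tool's x, y, z in m, then the turn, a rotation vector about the tool's x, y, z in degrees, then the opening, from 0 (shut) to 1 (fully open). In form: [[[dx, dy, dz], [wx, wy, wz], grip], ...]. A call has 1 to 20 rows; each row is the pose to reach, as a shift and turn from the pose measured when the call began, along the tool's axes at that moment; what a row does not reach only later rows make up. A row lasts 1/12 s, in which the tool goes at most 41.7 mm and 7.16 degrees, less where a joint would pass 70% of its speed; a pose out of reach is approached as far as the arm can. A call with a gripper value outside its range is refused whole. The fingers move at their own pace and stop on an object; the grip force is fixed at half the most. Time passes only in rows, so rows that repeat a pose let the fingers close. It gives the time, the measured TCP pose, the force and the opening at its end, in the units of the state.
- ctrl.get_obs(): the state, without advancing time (a new reading comes with each control period).
- ctrl.snapshot(name): name is "scene" or "top" or "wrist"; returns the picture (400x640x3 uint8, blue, green, red); there is no depth.
- ctrl.get_calibration(name): a dict with "fx", "fy", "cx", "cy" (pixels), "R" (3x3) and "t" (3): a world point X has camera coordinates R X + t. Camera axes: x right, y down, z forward; pixel columns grow to the right and rows downward; lengths in m; the calibration is good to about 2 mm. A picture is of the moment at which its call begins: read the wrist's pose just before it. get_calibration takes no time and is no camera call; for the wrist camera it gives the pose at the moment of the call.
- ctrl.close_job(): hands the job in, once; it reports no verdict.
Trained networks look in the newest picture that a camera, given by its name, has taken for a name from the list of things; names that differ only in an ending like _2 or _b are one class to them, and where a whole thing is asked for, a point or a joint stands for the part that bears it (a point fixed in the world has none). Each returns a list of dicts, best first, with "confidence" (0 to 1); they miss things now and then, are a little off and sometimes report something else, mostly with a low value. They report only what shows in the picture. A call takes as long as a camera call.
- ctrl.cut_out(camera, name): "pixels" (400x640 bool, what is visible of it) and "pixel" ([column, row] in pixels, amid what is visible of it).
- ctrl.landmark_of(camera, name): "pixel" ([column, row] in pixels: a listed point, or the origin of a listed thing).
The state is a dict: "clock": time; "joint_pos": joint angles; "qvel": joint speeds; "tau": joint torques, N m; "tool_pos": TCP position; "orientation": TCP orientation; "force": force on the tool from outside, world axes, zero at the start; "moment": the same for the moment, N m; "opening": finger opening in m.
Only numpy, scipy, OpenCV 4.12 (cv2) and the standard library are available. Lean on these libraries where they do the work, as an engineer would, in place of code of your own. Each camera call takes 0.05 s, during which the arm holds its last target. There are 200 camera calls.

## Task

Lay up the two sculpture feet ready for tack welding. In the middle of the square plate put the gear wheel flat, on it stand the short pipe, and on top of the pipe lay the big hex nut flat; in the middle of the round plate lay the steel collar flat, with the bolt standing on its head inside the collar, on the plate. Centre each piece well by eye, leave everything released and at rest, and leave the little finished bolt-hand sculpture standing where it is.

Things in the scene. Friction and masses are not known exactly. Their poses are not given: they have to be found in the camera images.
- square_plate: fixed square flat plate of dark steel, 84 x 84 mm, 10 mm thick, lying on the bench; origin at the centre of its underside, z up, x and y along its edges. Its top is 10 mm above the bench
- round_plate: fixed round flat plate of dark steel, 100 mm diameter, 10 mm thick, lying on the bench; origin at the centre of its underside, z up
- gear: loose steel gear wheel lying flat, 64 mm diameter over its 18 teeth (it can be gripped across the teeth at any yaw), 12 mm thick, small bore and five small holes (marks only, flat on top), 0.26 kg; origin at the centre of its underside, z up along its axis
- pipe: loose short steel pipe offcut standing upright, 42 mm outside diameter, 5 mm wall, 36 mm tall, open through, 0.17 kg; origin at the centre of its lower end, z up along its axis
- big_nut: loose large steel hex nut lying flat, 46 mm across flats (53 mm across corners), 22 mm thick, 0.21 kg; origin at the centre of its underside, z up along its axis, two of its flats face its +y and -y (and the others every 60 degrees). A much smaller, darker spare nut on the bench is not part of the job
- collar: loose steel collar (plain open ring) lying flat, 66 mm outside diameter, 52 mm inside diameter, 18 mm tall, 0.18 kg; origin at the centre of its underside, z up along its axis
- bolt: loose large steel bolt standing on its hex head, shank up: head 30 mm across flats and 13 mm thick, shank 20 mm diameter and 50 mm long, 63 mm tall in all, 0.20 kg; origin at the centre of the underside of the head, z up along the shank. A much smaller, darker bolt lying on the bench is not part of the job
- bolt_hand: finished little sculpture to leave alone: a hand of thin steel rods on a 50 x 50 x 6 mm base plate, about 72 mm tall, loose, 0.3 kg; origin at the centre of its underside, z up

How it is judged:
By the outcome, as a careful person would: the job done as asked, in the order asked, and still so for the second after the job is handed in, with the robot touching nothing.
It also fails if it takes over 125 s, if anything falls off the work surface, if the arm or the gripper's body presses on something with over 40 N, if the wrist force passes 120 N, or if a joint passes its speed limit or range.

## Working session

There is one attempt and no reset: what is moved stays moved. The work goes in short steps, Python scripts to look and compute and a tool call to move; the robot and the scene stay as the last step left them, time stands still between calls to the robot, and variables do not carry over. Pictures are saved under pics/ and viewed, about 12 in all and at most 16, crops included, and the job is handed in when it is done.

Besides the shell and the picture viewer there is one more tool, called after "Call:" as name([rows], argument=value, ...), one row to a line, values as JSON. drive_tool: Moves the arm, as the interface text tells. Its arguments: {"type":"object","properties":{"plan":{"type":"array","items":{"type":"array"}}},"required":["plan"]}

```bash
ls; mkdir -p pics; cat > h.py <<'E'
import numpy as np, cv2
from plant import ctrl
from scipy.spatial.transform import Rotation as Ro
def ray(cal,px,z):
    d=np.array([(px[0]-cal['cx'])/cal['fx'],(px[1]-cal['cy'])/cal['fy'],1.])
    R=np.array(cal['R']);t=np.array(cal['t']); c=-R.T@t; w=R.T@d
    return c+w*(z-c[2])/w[2]
def proj(cal,X):
    p=np.array(cal['R'])@np.array(X)+np.array(cal['t'])
    return np.array([cal['fx']*p[0]/p[2]+cal['cx'],cal['fy']*p[1]/p[2]+cal['cy']])
E
python3 - <<'E'
from h import *
o=ctrl.get_obs(); print(o)
H=dict(square_plate=.010,round_plate=.010,gear=.012,pipe=.036,big_nut=.022,collar=.018,bolt=.063,bolt_hand=.07)
for c in ['scene','top']:
    im=ctrl.snapshot(c); cv2.imwrite(f'pics/{c}0.png',im); cal=ctrl.get_calibration(c)
    C=-np.array(cal['R']).T@np.array(cal['t']); print(c,'cam',C.round(3),cal['fx'])
    for n,h in H.items():
        r=ctrl.landmark_of(c,n)[:2]
        print(c,n,[(round(q['confidence'],2),np.round(q['pixel']),ray(cal,q['pixel'],0)[:2].round(4)) for q in r])
E
```

```text
pics
{'clock': 0.0, 'joint_pos': array([ 8.64061700e+01,  2.05913433e+01,  6.35746376e-01, -2.15180424e-02,
       -7.01365066e+01, -1.65089139e+01]), 'qvel': array([-0.06661339,  0.0202343 ,  0.09533172, -0.10579711,  0.08756789,
       -0.04999244]), 'tau': array([ 9.57072116e-04, -5.82713234e+01,  2.93070441e+01,  6.99766651e+00,
        7.16846334e-03, -1.57981781e-04]), 'tool_pos': array([0.23181708, 0.6333921 , 0.20243435]), 'orientation': array([  94.12345535,   89.90570053, -105.98661618]), 'force': array([-0.14731473,  0.17941811, -1.05329635]), 'moment': array([-0.0129115 , -0.05118146, -0.00887634]), 'opening': 0.08746221603998695}
scene cam [ 1.197 -0.448  0.938] 509.6773047155642
scene square_plate [(0.69, array([253., 203.]), array([ 0.4626, -0.1537]))]
scene round_plate [(0.68, array([353., 155.]), array([0.4672, 0.138 ]))]
scene gear [(0.18, array([295., 164.]), array([ 0.4099, -0.0026]))]
scene pipe [(0.78, array([443., 170.]), array([0.6365, 0.2968]))]
scene big_nut [(0.62, array([197., 238.]), array([ 0.4815, -0.3084]))]
scene collar [(0.86, array([417., 131.]), array([0.4901, 0.3371]))]
scene bolt [(0.83, array([239., 282.]), array([ 0.6349, -0.2823]))]
scene bolt_hand [(0.72, array([294., 165.]), array([ 0.4122, -0.0061]))]
top cam [0.47  0.01  1.236] 473.29094346299394
top square_plate [(0.87, array([377., 238.]), array([ 0.4527, -0.1493]))]
top round_plate [(0.82, array([260., 231.]), array([0.4789, 0.1535]))]
top gear [(0.96, array([304., 156.]), array([0.6745, 0.0346]))]
top pipe [(0.76, array([204., 178.]), array([0.6228, 0.2975]))]
top big_nut [(0.81, array([437., 226.]), array([ 0.4789, -0.3076]))]
top collar [(0.52, array([187., 229.]), array([0.4888, 0.3434]))]
top bolt [(0.66, array([427., 169.]), array([ 0.6297, -0.2885]))]
top bolt_hand [(0.61, array([322., 257.]), array([ 0.4075, -0.007 ])), (0.42, array([188., 227.]), array([0.4949, 0.3408]))]
```

View pics/scene0.png

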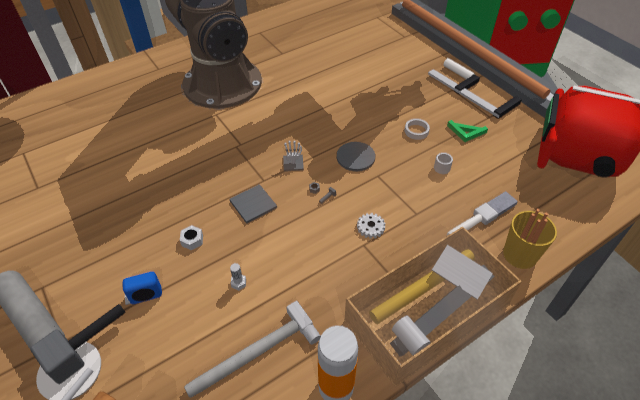

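View pics/top0.png

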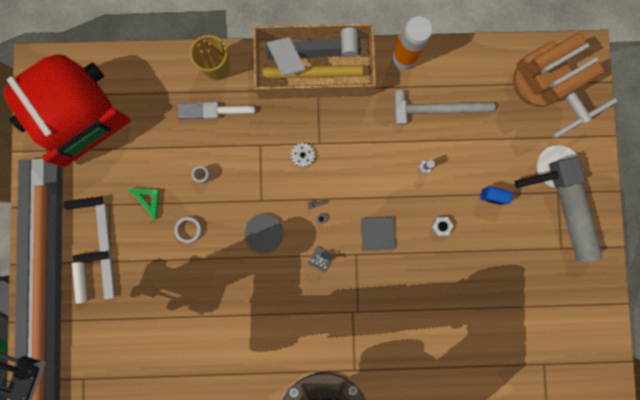

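The scene camera shows everything. In the top picture: gear (303,155), pipe (201,174), collar (188,230), round plate (264,233), square plate (378,233), nut (442,226), bolt (427,167) and hand (320,259). The spare bolt and nut are near (316,210). The networks agree, except for gear in the scene view, which is low confidence. Two pictures viewed so far.

```bash
cat >> h.py <<'E'
def pose():
    o=ctrl.get_obs(); return o,np.array(o['tool_pos']),Ro.from_euler('xyz',o['orientation'],degrees=True)
def goto(x,y,z,yaw=None):
    """shift (tool axes) and turn to a down-pointing TCP at x,y,z; yaw = world angle of jaw axis (mod 180)"""
    o,p,R=pose(); M=R.as_matrix()
    cy=np.degrees(np.arctan2(M[1,1],M[0,1]))
    best=None
    for k in (0,180):
        a=np.radians((cy if yaw is None else yaw)+k); X=np.array([0,0,-1.]); Y=np.array([np.cos(a),np.sin(a),0])
        T=Ro.from_matrix(np.c_[X,Y,np.cross(X,Y)]); rv=(R.inv()*T).as_rotvec(degrees=True)
        if best is None or np.linalg.norm(rv)<np.linalg.norm(best): best=rv
    print('at',p.round(4),'jawyaw',round(cy,2),'q6',o['joint_pos'][5].round(1),'-> shift',(M.T@(np.array([x,y,z])-p)).round(4),'turn',best.round(2))
def mask(c,n):
    return [q for q in ctrl.cut_out(c,n)]
def ell(c,n,z,show=True):
    """centre of visible mask outline (ray at height z), via convex hull points cast to plane z"""
    q=ctrl.cut_out(c,n)
    if not q: print(n,'none'); return None
    q=q[0]; cal=ctrl.get_calibration(c)
    m=q['pixels'].astype(np.uint8); cs,_=cv2.findContours(m,cv2.RETR_EXTERNAL,cv2.CHAIN_APPROX_NONE)
    k=max(cs,key=cv2.contourArea)[:,0]
    P=np.array([ray(cal,a,z)[:2] for a in k])
    (cc,r)=cv2.minEnclosingCircle((P*1000).astype(np.float32)); rect=cv2.minAreaRect((P*1000).astype(np.float32))
    M=cv2.moments((P*1000).astype(np.float32)); g=np.array([M['m10'],M['m01']])/M['m00']
    print(c,n,'conf',round(q['confidence'],2),'box px',k.min(0),k.max(0),'circ',np.round(cc,1),round(r,1),'rect',np.round(rect[0],1),np.round(rect[1],1),round(rect[2],1),'centroid',g.round(1))
    return cc,rect,g
E
python3 - <<'E'
from h import *
cal=ctrl.get_calibration('wrist');o,p,R=pose();M=R.as_matrix()
print('axes\n',M.round(3)); C=-np.array(cal['R']).T@np.array(cal['t']); print('wristcam in tool',(M.T@(C-p)).round(4),'axes in tool\n',(M.T@np.array(cal['R']).T).round(3),cal['fx'],cal['cx'],cal['cy'])
ctrl.snapshot('top')
for n,z in [('square_plate',.01),('round_plate',.01),('gear',.012),('collar',.018),('big_nut',.022)]: ell('top',n,z)
goto(.672,.035,.20,90); goto(.672,.035,.20,0)
E
```

```text
axes
 [[-0.    -0.344 -0.939]
 [-0.    -0.939  0.344]
 [-1.     0.     0.   ]]
wristcam in tool [-0.181   0.0004 -0.076 ] axes in tool
 [[-0.    -0.285  0.959]
 [ 1.    -0.001 -0.   ]
 [ 0.001  0.959  0.285]] 334.82535812876984 319.6448951890587 197.07638278281846
top square_plate conf 0.9 box px [361 217] [394 250] circ [ 464.2 -150.5] 56.5 rect [ 464.5 -150.8] [83.3 84.2] 0.9 centroid [ 464.2 -150.6]
top round_plate conf 0.79 box px [244 214] [282 251] circ [474.7 144.1] 50.1 rect [475.2 144.9] [98.1 95.3] 88.5 centroid [475.1 144.4]
top gear conf 0.75 box px [290 144] [313 166] circ [673.7  40.9] 31.7 rect [674.1  40.6] [60. 58.] 88.5 centroid [674.4  40.5]
top collar conf 0.77 box px [175 217] [200 242] circ [488. 337.] 33.5 rect [488.1 337. ] [63.9 64.1] 89.5 centroid [488.2 337. ]
top big_nut conf 0.6 box px [431 217] [452 235] circ [ 477.5 -314.1] 27.6 rect [ 479.2 -314.3] [54.2 46.1] 88.4 centroid [ 478.4 -313.4]
at [0.232  0.6339 0.2034] jawyaw -110.1 q6 -16.5 -> shift [ 0.0034  0.4112 -0.619 ] turn [-20.1   0.    0. ]
at [0.232  0.6339 0.2034] jawyaw -110.1 q6 -16.5 -> shift [ 0.0034  0.4112 -0.619 ] turn [69.9  0.   0. ]
```

Call:
drive_tool([
  [[0.02,0.405,-0.619],[-20.1,0,0],1],
  [[0.02,0.405,-0.619],[-20.1,0,0],1],
  [[0.02,0.405,-0.619],[-20.1,0,0],1],
  [[0.02,0.405,-0.619],[-20.1,0,0],1],
  [[0.02,0.405,-0.619],[-20.1,0,0],1],
  [[0.02,0.405,-0.619],[-20.1,0,0],1],
  [[0.02,0.405,-0.619],[-20.1,0,0],1],
  [[0.02,0.405,-0.619],[-20.1,0,0],1],
  [[0.02,0.405,-0.619],[-20.1,0,0],1],
  [[0.02,0.405,-0.619],[-20.1,0,0],1],
  [[0.02,0.405,-0.619],[-20.1,0,0],1],
  [[0.02,0.405,-0.619],[-20.1,0,0],1],
  [[0.02,0.405,-0.619],[-20.1,0,0],1],
  [[0.02,0.405,-0.619],[-20.1,0,0],1],
  [[0.02,0.405,-0.619],[-20.1,0,0],1],
  [[0.02,0.405,-0.619],[-20.1,0,0],1],
  [[0.02,0.405,-0.619],[-20.1,0,0],1],
  [[0.02,0.405,-0.619],[-20.1,0,0],1],
  [[0.02,0.405,-0.619],[-20.1,0,0],1],
  [[0.02,0.405,-0.619],[-20.1,0,0],1],
])

```text
clock: 2.87
tool_pos: [0.6746, 0.0388, 0.1824]
orientation: [19.1, 89.9, -161.1]
force: [-0.6, 0.6, -1.2]
opening: 0.0872
```

```bash
cat >> h.py <<'E'
def look(name,n,z,grasp=None,c='wrist'):
    im=ctrl.snapshot(c); cv2.imwrite(f'pics/{name}.png',im); r=ell(c,n,z)
    cal=ctrl.get_calibration(c); l=ctrl.landmark_of(c,n)
    print('landmark',[(round(q['confidence'],2),(ray(cal,q['pixel'],z-0)[:2]*1000).round(1),(ray(cal,q['pixel'],0)[:2]*1000).round(1)) for q in l[:2]])
E
python3 - <<'E'
from h import *
look('w1','gear',.012); goto(.674,.0405,.003,-90)
E
```

```text
wrist gear conf 0.95 box px [292 142] [350 199] circ [673.9  39.5] 32.0 rect [674.   39.3] [62.4 62.3] 88.6 centroid [673.8  39.4]
landmark [(0.74, array([677.,  40.]), array([674.5,  40. ]))]
at [0.6738 0.0414 0.1834] jawyaw -89.97 q6 70.0 -> shift [ 0.1804  0.0009 -0.0002] turn [0.03 0.   0.01]
```

View pics/w1.png

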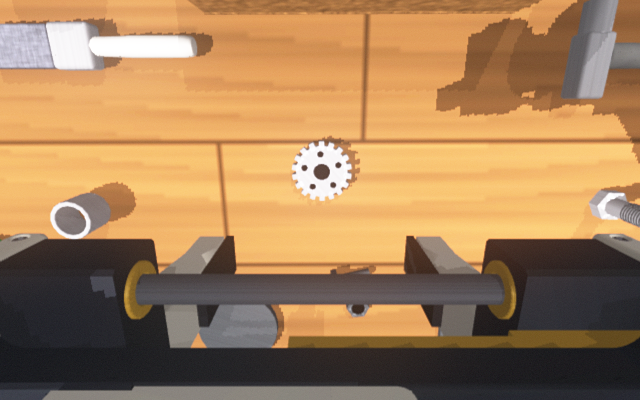

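Wrist view: the gear at (321,171) is centred between the jaws. The measurement (0.674,0.0395) agrees with the top camera. I'll grasp and lift it.

Call:
drive_tool([
  [[0.04,0.001,0],[0,0,0],1],
  [[0.08,0.001,0],[0,0,0],1],
  [[0.12,0.001,0],[0,0,0],1],
  [[0.15,0.001,0],[0,0,0],1],
  [[0.17,0.001,0],[0,0,0],1],
  [[0.179,0.001,0],[0,0,0],1],
  [[0.179,0.001,0],[0,0,0],1],
  [[0.179,0.001,0],[0,0,0],0.5],
  [[0.179,0.001,0],[0,0,0],0.5],
  [[0.179,0.001,0],[0,0,0],0.5],
  [[0.179,0.001,0],[0,0,0],0.5],
  [[0.179,0.001,0],[0,0,0],0.5],
  [[0.179,0.001,0],[0,0,0],0.5],
  [[0.16,0.001,0],[0,0,0],0.5],
  [[0.12,0.001,0],[0,0,0],0.5],
  [[0.08,0.001,0],[0,0,0],0.5],
  [[0.04,0.001,0],[0,0,0],0.5],
  [[0.04,0.001,0],[0,0,0],0.5],
])

```text
clock: 4.52
tool_pos: [0.6786, 0.0408, 0.1535]
orientation: [-171.8, 89.2, 8.3]
force: [0.9, -0.1, 1.1]
opening: 0.0437
```

```bash
python3 - <<'E'
from h import *
o=ctrl.get_obs(); print(o['clock'],o['opening'],o['force'])
look('w2','gear',.15-.003+.012); goto(.4645,-.1505,.12,-90)
E
```

```text
4.5167 0.04373888073555833 [ 0.94288066 -0.11167147  1.12581021]
wrist gear conf 0.72 box px [293 151] [354 213] circ [708.3  38.5] 16.8 rect [708.5  38.5] [31.8 33. ] 88.7 centroid [708.3  38.5]
landmark [(0.7, array([707.2,  38.7]), array([666.9,  37.3]))]
at [0.6738 0.0405 0.1442] jawyaw -89.99 q6 70.1 -> shift [0.0237 0.191  0.2093] turn [ 0.01 -0.08  0.06]
```

```bash
python3 - <<'E'
from h import *
look('w3','gear',.012); look('t3','gear',.012,c='top'); goto(.674,.040,.06,-90)
E
```

```text
wrist gear conf 0.79 box px [290 145] [356 211] circ [674.1  36.6] 32.8 rect [673.4  36.5] [63.7 63.5] 39.3 centroid [673.9  36.7]
landmark []
top gear conf 0.59 box px [290 152] [313 166] circ [671.4  40.7] 31.0 rect [662.6  41.6] [61.1 36.1] 84.1 centroid [663.9  40.7]
landmark [(0.8, array([676.3,  39.2]), array([678.4,  39.5]))]
at [0.6733 0.0402 0.1422] jawyaw -89.97 q6 70.1 -> shift [ 0.0822  0.0002 -0.0009] turn [ 0.03  0.11 -0.03]
```

View pics/w3.png

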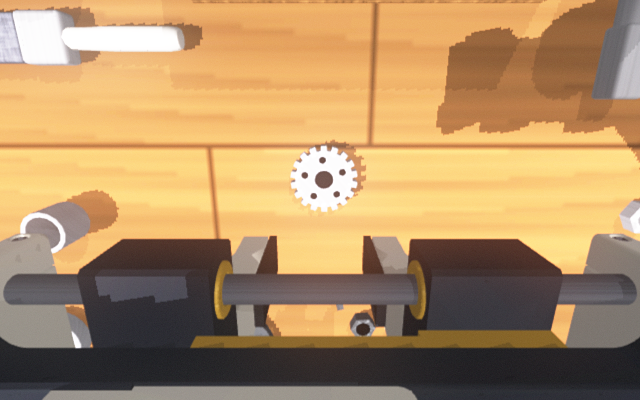

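The gear is still on the bench, at (323,179). The fingers are slower than I assumed, so the lift began before they had closed. I'll reopen, descend and check the pose there.

Call:
drive_tool([
  [[0.0,0.001,0],[0,0,0],1],
  [[0.0,0.001,0],[0,0,0],1],
  [[0.0,0.001,0],[0,0,0],1],
  [[0.02,0.001,0],[0,0,0],1],
  [[0.04,0.001,0],[0,0,0],1],
  [[0.06,0.001,0],[0,0,0],1],
  [[0.08,0.001,0],[0,0,0],1],
  [[0.1,0.001,0],[0,0,0],1],
  [[0.11,0.001,0],[0,0,0],1],
  [[0.12,0.001,0],[0,0,0],1],
  [[0.13,0.001,0],[0,0,0],1],
  [[0.139,0.001,0],[0,0,0],1],
  [[0.139,0.001,0],[0,0,0],1],
  [[0.139,0.001,0],[0,0,0],1],
])

```text
clock: 6.13
tool_pos: [0.673, 0.0391, 0.0031]
orientation: [19.1, 89.9, -160.8]
force: [-0.1, 0.7, 0.9]
opening: 0.0879
```

Call:
drive_tool([
  [[0,0,0],[0,0,0],0.5],
  [[0,0,0],[0,0,0],0.5],
  [[0,0,0],[0,0,0],0.5],
  [[0,0,0],[0,0,0],0.5],
  [[0,0,0],[0,0,0],0.5],
  [[0,0,0],[0,0,0],0.5],
  [[0,0,0],[0,0,0],0.5],
  [[0,0,0],[0,0,0],0.5],
])

```text
clock: 6.8
tool_pos: [0.673, 0.0391, 0.0031]
orientation: [18.9, 89.9, -161.1]
force: [-0.7, 0.2, -0.3]
opening: 0.0453
```

```bash
python3 - <<'E'
from h import *
a=ctrl.snapshot('wrist');b=ctrl.snapshot('scene')
cal=ctrl.get_calibration('scene'); u,v=proj(cal,[.674,.04,.02]).astype(int); print(u,v)
b=cv2.resize(b[v-60:v+60,u-90:u+90],None,fx=4,fy=4,interpolation=2)[:400]
cv2.imwrite('pics/g4.png',np.vstack([a[:, :],b[:190,:640]]))
cv2.imwrite('pics/g4.png',np.hstack([cv2.resize(a,(400,250)),cv2.resize(b,(400,250))]))
o,p,R=pose();print(p,o['opening'])
ell('wrist','gear',.012)
E
```

```text
372 219
[0.67296255 0.03906311 0.0030574 ] 0.04412465528550894
wrist gear conf 0.72 box px [267 177] [380 273] circ [676.7  36.9] 32.7 rect [680.5  36.9] [62.4 56.6] 90.0 centroid [678.7  37.6]
```

View pics/g4.png

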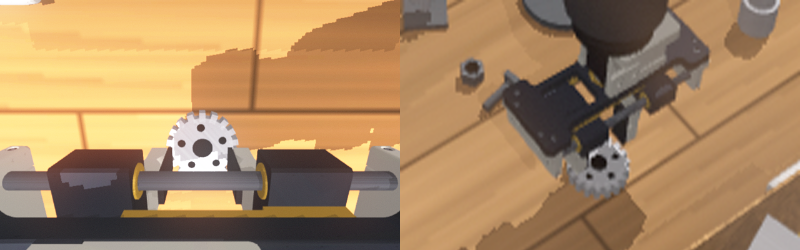

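```bash
python3 - <<'E'
from h import *
a=ctrl.snapshot('wrist');b=ctrl.snapshot('scene'); 
b=cv2.resize(b[180:255,330:410],(400,375),interpolation=2)
a=cv2.resize(a[160:310,220:420],(400,300),interpolation=2); a=cv2.copyMakeBorder(a,0,75,0,0,0)
cv2.imwrite('pics/g5.png',np.hstack([a,b]))
cal=ctrl.get_calibration('wrist')
o,p,R=pose()
for s in (.022,-.022,.032,-.032):
  for x in (0,-.019): print(s,x,proj(cal,p+R.apply([x,s,0])).round())
E
```

```text
0.022 0 [357. 233.]
0.022 -0.019 [361. 247.]
-0.022 0 [282. 233.]
-0.022 -0.019 [278. 247.]
0.032 0 [374. 233.]
0.032 -0.019 [380. 247.]
-0.032 0 [265. 233.]
-0.032 -0.019 [259. 247.]
```

View pics/g5.png

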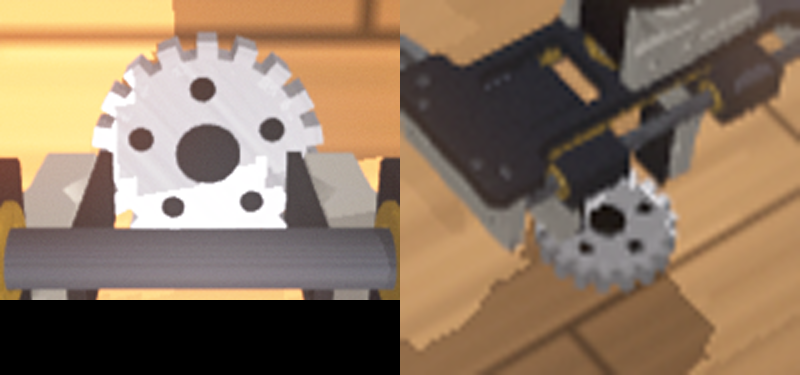

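```bash
python3 - <<'E'
from h import *
cal=ctrl.get_calibration('scene')
for z in (.003,.013,.022,.03):
    print(z,[proj(cal,[.673+dx,.039+s,z]).round(1).tolist() for dx in(-.0095,.0095) for s in (.022,.035)])
print('gear',proj(cal,[.6745,.038,.012]))
cw=ctrl.get_calibration('wrist')
for z in (.003,.013,.022,.03):print(z,[proj(cw,[.673+dx,.039+s,z]).round(1).tolist() for dx in(-.0095,.0095) for s in (-.022,.022)])
print('gear',proj(cw,[.6745,.038,.012]))
E
```

```text
0.003 [[376.1, 217.5], [380.5, 215.0], [381.2, 222.9], [385.6, 220.3]]
0.013 [[376.4, 214.8], [380.8, 212.3], [381.5, 220.2], [386.0, 217.7]]
0.022 [[376.7, 212.4], [381.2, 209.9], [381.9, 217.8], [386.4, 215.2]]
0.03 [[377.0, 210.2], [381.5, 207.7], [382.2, 215.6], [386.7, 213.1]]
gear [371.3769604  222.66849763]
0.003 [[356.9, 248.3], [282.4, 248.3], [357.9, 218.0], [281.3, 218.1]]
0.013 [[358.8, 256.0], [280.5, 256.0], [359.9, 224.4], [279.3, 224.4]]
0.022 [[360.7, 263.6], [278.6, 263.6], [361.9, 230.7], [277.4, 230.7]]
0.03 [[362.5, 271.1], [276.8, 271.1], [363.9, 236.9], [275.4, 236.9]]
gear [321.440878   237.20716426]
```

The fingers overlap the gear from above, and the tip corners sit at row 237. With 88 mm between them that puts the tips about 26 mm behind the nominal TCP. So the true tips look higher than `tool_pos` says, and I'll check this.

```bash
python3 - <<'E'
from h import *
print(ctrl.grip_point_offset, [a for a in dir(ctrl) if a[0]!='_'])
E
```

```text
0.0188 ['PlanningError', 'close_job', 'cut_out', 'get_calibration', 'get_obs', 'grip_point_offset', 'landmark_of', 'snapshot']
```

Call:
drive_tool([
  [[-0.01,0,0],[0,0,0],1],
  [[-0.01,0,0],[0,0,0],1],
  [[-0.01,0,0],[0,0,0],1],
  [[-0.01,0,0],[0,0,0],1],
  [[-0.01,0,0],[0,0,0],1],
  [[-0.01,0,0],[0,0,0],1],
  [[-0.01,0,0],[0,0,0],1],
  [[-0.01,0,0],[0,0,0],1],
  [[0.0,0,0],[0,0,0],1],
  [[0.005,0,0],[0,0,0],1],
  [[0.01,0,0],[0,0,0],1],
  [[0.013,0,0],[0,0,0],1],
  [[0.016,0,0],[0,0,0],1],
  [[0.016,0,0],[0,0,0],1],
])

```text
clock: 8.22
tool_pos: [0.6724, 0.0389, -0.014]
orientation: [17.9, 89.8, -162.1]
force: [-1.0, -0.1, 0.0]
opening: 0.0873
```

Call:
drive_tool([
  [[0.003,0,0],[0,0,0],1],
  [[0.006,0,0],[0,0,0],1],
  [[0.006,0,0],[0,0,0],1],
  [[0.006,0,0],[0,0,0],0.6],
  [[0.006,0,0],[0,0,0],0.6],
  [[0.006,0,0],[0,0,0],0.6],
  [[0.006,0,0],[0,0,0],0.6],
  [[0.006,0,0],[0,0,0],0.6],
  [[0.006,0,0],[0,0,0],0.6],
  [[0.006,0,0],[0,0,0],0.6],
])

```text
clock: 9.05
tool_pos: [0.6725, 0.0389, -0.0197]
orientation: [19.0, 89.8, -161.0]
force: [0.3, -0.5, 1.0]
opening: 0.0631
```

Gripped at 63 mm with TCP z = -0.020 while the gear sits on the bench, so the real tips are about 26 mm short of the TCP. From now on, grasp heights use TCP = tips − 26 mm. Lifting.

Call:
drive_tool([
  [[-0.01,0,0],[0,0,0],0.6],
  [[-0.03,0,0],[0,0,0],0.6],
  [[-0.06,0,0],[0,0,0],0.6],
  [[-0.1,0,0],[0,0,0],0.6],
  [[-0.12,0,0],[0,0,0],0.6],
  [[-0.12,0,0],[0,0,0],0.6],
  [[-0.12,0,0],[0,0,0],0.6],
])

```text
clock: 9.63
tool_pos: [0.6735, 0.0394, 0.1022]
orientation: [-23.2, 90.0, 156.8]
force: [-0.5, -0.6, -3.6]
opening: 0.063
```

```bash
python3 - <<'E'
from h import *
o,p,R=pose(); print(o['opening'])
look('w6','gear',p[2]+.020+.012); goto(.4645,-.1505,.10,-90)
E
```

```text
0.06302333796257968
wrist gear conf 0.58 box px [255 186] [384 274] circ [678.4  39. ] 31.6 rect [687.5  38.9] [61.4 44.5] 90.0 centroid [684.4  39. ]
landmark [(0.58, array([681.2,  38.9]), array([619. ,  38.9]))]
at [0.6716 0.0388 0.0987] jawyaw -89.99 q6 70.2 -> shift [0.0003 0.1893 0.2071] turn [ 0.01  0.36 -0.09]
```

Call:
drive_tool([
  [[0,0.02,0.04],[0,0,0],0.6],
  [[0,0.03,0.08],[0,0,0],0.6],
  [[0,0.05,0.12],[0,0,0],0.6],
  [[0,0.06,0.16],[0,0,0],0.6],
  [[0,0.0785,0.2],[0,0,0],0.6],
  [[0,0.0785,0.21],[0,0,0],0.6],
  [[0,0.0785,0.21],[0,0,0],0.6],
  [[0,0.0785,0.21],[0,0,0],0.6],
])

```text
clock: 10.45
tool_pos: [0.4602, -0.0402, 0.0997]
orientation: [13.8, 89.6, -166.2]
force: [2.0, 0.1, -2.7]
opening: 0.0634
```

```bash
cat >> h.py <<'E'
def avgpose(n=6):
    ps=[];
    for i in range(n): ps.append(pose()[1]); ctrl.snapshot('wrist')
    return np.mean(ps,0)
E
python3 - <<'E'
from h import *
ctrl.snapshot('top')
print('avg',avgpose().round(4))
o,p,R=pose(); a=ctrl.snapshot('wrist'); cv2.imwrite('pics/w7.png',a); print(p.round(4),o['opening'])
ell('wrist','square_plate',.01); ell('wrist','gear',p[2]+.032)
goto(.462,-.151,-.0085,-90)
E
```

```text
avg [ 0.462  -0.0396  0.0997]
[ 0.462  -0.0396  0.0997] 0.06318474590975909
wrist square_plate conf 0.94 box px [400 137] [511 235] circ [ 463.9 -151.9] 58.9 rect [ 464.5 -151.8] [84.7 86.5] 0.7 centroid [ 464.6 -151.9]
wrist gear conf 0.89 box px [255 186] [384 274] circ [466.5 -39.7] 32.7 rect [476.2 -39.7] [62.9 45.4] 89.9 centroid [473.1 -39.7]
at [ 0.4617 -0.0397  0.0999] jawyaw -89.99 q6 70.5 -> shift [ 0.1086  0.1111 -0.001 ] turn [ 0.01  0.39 -0.1 ]
```

View pics/w7.png

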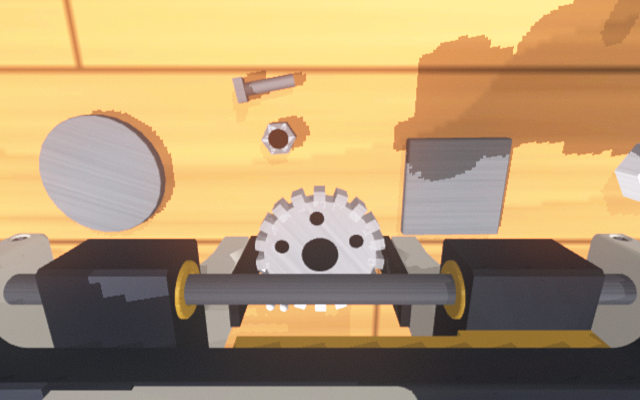

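Wrist view: the gear is held with its bore at (320,254), 2.6 mm beyond the TCP in +x. The square plate is at (456,186), about (0.4643,-0.1515), in agreement with the top camera. Placing it.

Call:
drive_tool([
  [[0,0.04,0],[0,0,0],0.6],
  [[0,0.08,0],[0,0,0],0.6],
  [[0,0.112,0],[0,0,0],0.6],
  [[0.03,0.112,0],[0,0,0],0.6],
  [[0.06,0.112,0],[0,0,0],0.6],
  [[0.08,0.112,0],[0,0,0],0.6],
  [[0.09,0.112,0],[0,0,0],0.6],
  [[0.098,0.112,0],[0,0,0],0.6],
  [[0.103,0.112,0],[0,0,0],0.6],
  [[0.107,0.112,0],[0,0,0],0.6],
  [[0.1085,0.112,0],[0,0,0],0.6],
  [[0.1085,0.112,0],[0,0,0],0.6],
  [[0.1085,0.112,0],[0,0,0],0.6],
])

```text
clock: 12.03
tool_pos: [0.4615, -0.1518, -0.0079]
orientation: [16.8, 89.7, -163.1]
force: [-0.0, 0.1, -3.1]
opening: 0.063
```

Call:
drive_tool([
  [[0.0015,0,0],[0,0,0],0.6],
  [[0.0015,0,0],[0,0,0],0.6],
  [[0.0015,0,0],[0,0,0],1],
  [[0.0015,0,0],[0,0,0],1],
  [[0.0015,0,0],[0,0,0],1],
  [[0.0015,0,0],[0,0,0],1],
  [[0.0015,0,0],[0,0,0],1],
  [[0.0015,0,0],[0,0,0],1],
  [[-0.01,0,0],[0,0,0],1],
  [[-0.04,0,0],[0,0,0],1],
  [[-0.08,0,0],[0,0,0],1],
  [[-0.12,0,0],[0,0,0],1],
  [[-0.16,0,0],[0,0,0],1],
  [[-0.19,0,0],[0,0,0],1],
  [[-0.19,0,0],[0,0,0],1],
])

```text
clock: 13.28
tool_pos: [0.4663, -0.1519, 0.1891]
orientation: [152.1, 89.7, -27.8]
force: [1.0, 0.0, -0.2]
opening: 0.0878
```

```bash
python3 - <<'E'
from h import *
look('w8','gear',.022); ell('wrist','square_plate',.01); ctrl.snapshot('top'); ell('top','pipe',.036); ell('top','bolt',.063);ell('scene','pipe',.036);print(ctrl.get_obs()['clock'])
goto(.62,.30,.17,-90)
E
```

```text
wrist gear conf 0.7 box px [289 145] [348 204] circ [ 461.1 -150. ] 32.4 rect [ 460.9 -150.3] [62.  63.2] 90.0 centroid [ 461.2 -150.3]
landmark [(0.91, array([ 459.7, -151.1]), array([ 454.5, -151. ])), (0.16, array([476.1, 122.4]), array([472., 140.]))]
wrist square_plate conf 0.87 box px [280 134] [359 211] circ [ 459.6 -151.4] 56.4 rect [ 458.1 -152. ] [85.6 82.8] 0.8 centroid [ 458.9 -152.3]
top pipe conf 0.52 box px [192 166] [210 183] circ [626.5 296.9] 24.9 rect [626.5 296.9] [46.  43.6] 88.5 centroid [626.8 297. ]
top bolt conf 0.66 box px [419 160] [433 172] circ [ 631.  -271.5] 19.8 rect [ 629.7 -271.4] [35.4 30.3] 88.5 centroid [ 629.9 -270.7]
scene pipe conf 0.68 box px [435 153] [452 171] circ [636.9 283.6] 32.2 rect [638.7 284.8] [39.8 64.1] 33.9 centroid [639.1 285.2]
13.6833
at [ 0.462  -0.1515  0.181 ] jawyaw -89.97 q6 84.8 -> shift [ 0.0089 -0.4514 -0.1583] turn [ 0.03  0.46 -0.11]
```

View pics/w8.png

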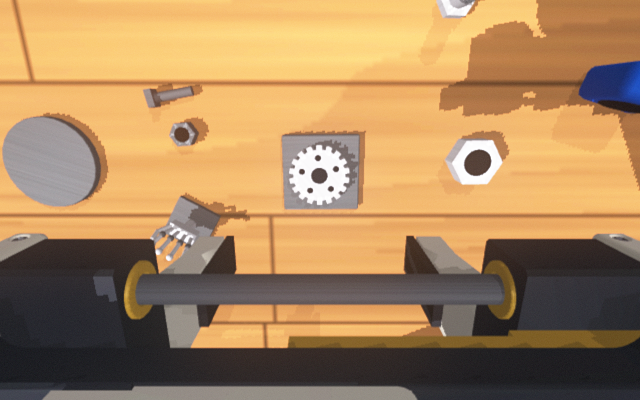

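Wrist view: the gear at (319,175) is centred on the plate (centre about (320,172)) to within about 1.5 mm. The hand at (180,228) is untouched. On to the pipe.

Call:
drive_tool([
  [[0,-0.45,-0.163],[0,0,0],1],
  [[0,-0.45,-0.163],[0,0,0],1],
  [[0,-0.45,-0.163],[0,0,0],1],
  [[0,-0.45,-0.163],[0,0,0],1],
  [[0,-0.45,-0.163],[0,0,0],1],
  [[0,-0.45,-0.163],[0,0,0],1],
  [[0,-0.45,-0.163],[0,0,0],1],
  [[0,-0.45,-0.163],[0,0,0],1],
  [[0,-0.45,-0.163],[0,0,0],1],
  [[0,-0.45,-0.163],[0,0,0],1],
  [[0,-0.45,-0.163],[0,0,0],1],
  [[0,-0.45,-0.163],[0,0,0],1],
  [[0,-0.45,-0.163],[0,0,0],1],
  [[0,-0.45,-0.163],[0,0,0],1],
  [[0,-0.45,-0.163],[0,0,0],1],
  [[0,-0.45,-0.163],[0,0,0],1],
])

```text
clock: 15.02
tool_pos: [0.6245, 0.2976, 0.1786]
orientation: [15.4, 89.5, -164.6]
force: [-0.3, -0.5, -1.0]
opening: 0.0876
```

```bash
python3 - <<'E'
from h import *
print(avgpose(3).round(4))
look('w9','pipe',.036); ell('wrist','pipe',0)
goto(.625,.30,.12,-90)
E
```

```text
[0.6246 0.2976 0.1789]
wrist pipe conf 0.69 box px [298 147] [338 193] circ [630.7 299.3] 23.2 rect [630.7 299.3] [39.6 46.4] 88.9 centroid [630.7 299.2]
landmark [(0.9, array([635.1, 303.9]), array([627.6, 304.5]))]
wrist pipe conf 0.69 box px [298 147] [338 193] circ [622.8 299.7] 25.8 rect [622.8 299.7] [44.  51.5] 88.9 centroid [622.7 299.6]
at [0.6248 0.2982 0.1793] jawyaw -90.0 q6 48.6 -> shift [ 0.0593 -0.0019 -0.0006] turn [-0.    0.44 -0.09]
```

Call:
drive_tool([
  [[0.04,-0.0013,-0.0033],[0,0,0],1],
  [[0.08,-0.0013,-0.0033],[0,0,0],1],
  [[0.12,-0.0013,-0.0033],[0,0,0],1],
  [[0.15,-0.0013,-0.0033],[0,0,0],1],
  [[0.17,-0.0013,-0.0033],[0,0,0],1],
  [[0.185,-0.0013,-0.0033],[0,0,0],1],
  [[0.192,-0.0013,-0.0033],[0,0,0],1],
  [[0.195,-0.0013,-0.0033],[0,0,0],1],
  [[0.195,-0.0013,-0.0033],[0,0,0],1],
  [[0.195,-0.0013,-0.0033],[0,0,0],0.35],
  [[0.195,-0.0013,-0.0033],[0,0,0],0.35],
  [[0.195,-0.0013,-0.0033],[0,0,0],0.35],
  [[0.195,-0.0013,-0.0033],[0,0,0],0.35],
  [[0.195,-0.0013,-0.0033],[0,0,0],0.35],
  [[0.195,-0.0013,-0.0033],[0,0,0],0.35],
  [[0.195,-0.0013,-0.0033],[0,0,0],0.35],
  [[0.195,-0.0013,-0.0033],[0,0,0],0.35],
  [[0.195,-0.0013,-0.0033],[0,0,0],0.35],
  [[0.195,-0.0013,-0.0033],[0,0,0],0.35],
])

```text
clock: 16.95
tool_pos: [0.6267, 0.2992, -0.0157]
orientation: [11.7, 89.6, -168.3]
force: [-0.1, 0.8, 2.5]
opening: 0.0417
```

Call:
drive_tool([
  [[-0.02,0,0],[0,0,0],0.35],
  [[-0.06,0,0],[0,0,0],0.35],
  [[-0.1,0,0],[0,0,0],0.35],
  [[-0.13,0,0],[0,0,0],0.35],
  [[-0.13,0.36,0.163],[0,0,0],0.35],
  [[-0.13,0.36,0.163],[0,0,0],0.35],
  [[-0.13,0.36,0.163],[0,0,0],0.35],
  [[-0.13,0.36,0.163],[0,0,0],0.35],
  [[-0.13,0.36,0.163],[0,0,0],0.35],
  [[-0.13,0.36,0.163],[0,0,0],0.35],
  [[-0.13,0.36,0.163],[0,0,0],0.35],
  [[-0.13,0.36,0.163],[0,0,0],0.35],
  [[-0.13,0.36,0.163],[0,0,0],0.35],
  [[-0.13,0.36,0.163],[0,0,0],0.35],
  [[-0.13,0.36,0.163],[0,0,0],0.35],
  [[-0.13,0.36,0.163],[0,0,0],0.35],
  [[-0.13,0.36,0.163],[0,0,0],0.35],
])

```text
clock: 18.37
tool_pos: [0.465, -0.0605, 0.1163]
orientation: [10.7, 89.6, -169.3]
force: [-0.3, 1.0, -1.6]
opening: 0.0414
```

```bash
python3 - <<'E'
from h import *
p=avgpose(3); print(p.round(4),ctrl.get_obs()['opening'])
a=ctrl.snapshot('wrist'); cv2.imwrite('pics/w10.png',a)
z=p[2]+.0157+.036
print('pipe top plane'); ell('wrist','pipe',z);print('bottom'); ell('wrist','pipe',z-.036)
ell('wrist','gear',.022); ell('wrist','square_plate',.01)
E
```

```text
[ 0.4651 -0.0602  0.1162] 0.04151044445831544
pipe top plane
wrist pipe conf 0.57 box px [272 205] [366 274] circ [477.7 -59.8] 22.0 rect [484.  -59.6] [40.5 31.4] 90.0 centroid [481.9 -59.9]
bottom
wrist pipe conf 0.57 box px [272 205] [366 274] circ [459.5 -59.8] 28.2 rect [467.6 -59.7] [51.8 40.1] 90.0 centroid [464.9 -60. ]
wrist gear conf 0.68 box px [387 152] [464 227] circ [ 464.3 -150.1] 33.9 rect [ 464.5 -150.1] [66.6 64.1] 50.4 centroid [ 464.5 -150.2]
wrist square_plate conf 0.91 box px [375 139] [476 231] circ [ 464.  -151.8] 58.7 rect [ 464.  -152.2] [86.1 84.3] 90.0 centroid [ 464.1 -152.5]
```

View pics/w10.png

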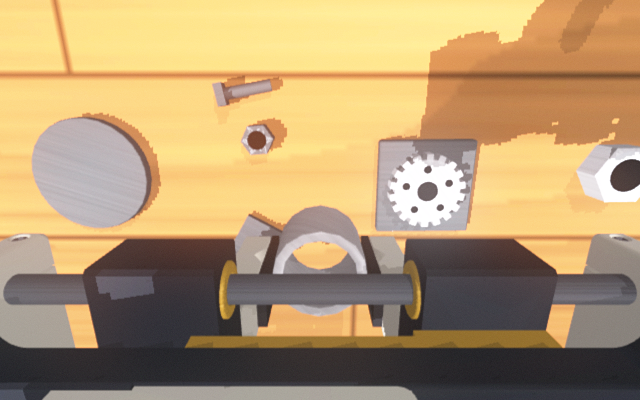

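Wrist view: pipe held at (319,260), gear bore at (428,191), hand partly visible and untouched. Placing the pipe on the gear.

Call:
drive_tool([
  [[0,0.04,0.0023],[0,0,0],0.35],
  [[0,0.08,0.0023],[0,0,0],0.35],
  [[0,0.092,0.0023],[0,0,0],0.35],
  [[0,0.092,0.0023],[0,0,0],0.35],
  [[0.04,0.092,0.0023],[0,0,0],0.35],
  [[0.07,0.092,0.0023],[0,0,0],0.35],
  [[0.09,0.092,0.0023],[0,0,0],0.35],
  [[0.1,0.092,0.0023],[0,0,0],0.35],
  [[0.105,0.092,0.0023],[0,0,0],0.35],
  [[0.108,0.092,0.0023],[0,0,0],0.35],
  [[0.109,0.092,0.0023],[0,0,0],0.35],
  [[0.109,0.092,0.0023],[0,0,0],0.35],
  [[0.109,0.092,0.0023],[0,0,0],0.35],
])

```text
clock: 19.85
tool_pos: [0.4625, -0.1522, 0.008]
orientation: [14.2, 89.6, -165.7]
force: [-1.0, 0.3, -2.5]
opening: 0.0416
```

Call:
drive_tool([
  [[0.0015,0,0],[0,0,0],0.35],
  [[0.0015,0,0],[0,0,0],0.35],
  [[0.0015,0,0],[0,0,0],1],
  [[0.0015,0,0],[0,0,0],1],
  [[0.0015,0,0],[0,0,0],1],
  [[0.0015,0,0],[0,0,0],1],
  [[0.0015,0,0],[0,0,0],1],
  [[0.0015,0,0],[0,0,0],1],
  [[0.0015,0,0],[0,0,0],1],
  [[0.0015,0,0],[0,0,0],1],
  [[-0.01,0,0],[0,0,0],1],
  [[-0.04,0,0],[0,0,0],1],
  [[-0.08,0,0],[0,0,0],1],
  [[-0.12,0,0],[0,0,0],1],
  [[-0.16,0,0],[0,0,0],1],
  [[-0.18,0,0],[0,0,0],1],
  [[-0.18,0,0],[0,0,0],1],
  [[-0.18,0,0],[0,0,0],1],
  [[-0.18,0,0],[0,0,0],1],
])

```text
clock: 21.43
tool_pos: [0.463, -0.1518, 0.1874]
orientation: [9.5, 89.6, -170.4]
force: [-1.1, -0.0, -0.5]
opening: 0.0877
```

```bash
python3 - <<'E'
from h import *
p=avgpose(3); print(p.round(4),ctrl.get_obs()['opening'])
a=ctrl.snapshot('wrist'); cv2.imwrite('pics/w11.png',a)
ell('wrist','pipe',.058); ell('wrist','pipe',.022); ell('wrist','gear',.022); ell('wrist','big_nut',.022); ell('wrist','square_plate',.01)
cv2.imwrite('pics/w11c.png',cv2.resize(a[110:230,250:550],None,fx=2.6,fy=2.6,interpolation=2))
E
```

```text
[ 0.4628 -0.1518  0.187 ] 0.08757054976981384
wrist pipe conf 0.83 box px [298 151] [341 198] circ [ 467.3 -152. ] 23.3 rect [ 467.6 -152. ] [45.6 40.9] 0.0 centroid [ 467.2 -151.9]
wrist pipe conf 0.83 box px [298 151] [341 198] circ [ 458.9 -152. ] 26.0 rect [ 459.3 -152.1] [50.9 45.6] 0.0 centroid [ 458.8 -152. ]
wrist gear conf 0.73 box px [289 140] [349 187] circ [ 464.3 -151.7] 32.4 rect [ 471.5 -151.8] [63.4 49.4] 88.8 centroid [ 475.2 -150.5]
wrist big_nut conf 0.87 box px [447 133] [503 179] circ [ 479.3 -314.1] 29.7 rect [ 479.4 -314.1] [48.3 59.1] 0.0 centroid [ 479.4 -314.3]
wrist square_plate conf 0.57 box px [281 129] [360 204] circ [ 464.4 -152.8] 57.5 rect [ 464.9 -153.2] [83.1 84.1] 0.0 centroid [ 464.9 -153.3]
```

View pics/w11c.png

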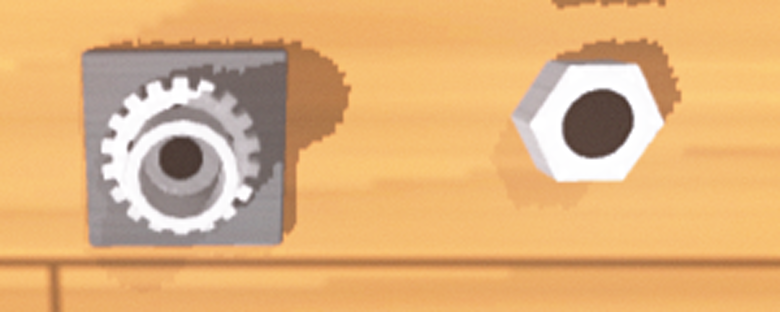

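Wrist crop: the pipe ring at (181,178) is concentric on the gear, numbers within about 1 mm. The nut at crop (590,122) has flats facing ±x, so I'll grip it with the jaws turned 30°.

Call:
drive_tool([
  [[0.037,0.162,-0.015],[30,0,0],1],
  [[0.037,0.162,-0.015],[30,0,0],1],
  [[0.037,0.162,-0.015],[30,0,0],1],
  [[0.037,0.162,-0.015],[30,0,0],1],
  [[0.037,0.162,-0.015],[30,0,0],1],
  [[0.037,0.162,-0.015],[30,0,0],1],
  [[0.037,0.162,-0.015],[30,0,0],1],
  [[0.037,0.162,-0.015],[30,0,0],1],
  [[0.037,0.162,-0.015],[30,0,0],1],
])

```text
clock: 22.63
tool_pos: [0.4788, -0.313, 0.1514]
orientation: [47.3, 89.6, -162.5]
force: [0.1, -1.1, -0.4]
opening: 0.0878
```

```bash
python3 - <<'E'
from h import *
p=avgpose(3); print(p.round(4)); goto(.478,-.314,-.017,-120)
a=ctrl.snapshot('wrist'); cv2.imwrite('pics/w12.png',a)
ell('wrist','big_nut',.022)
q=ctrl.cut_out('wrist','big_nut')[0]['pixels'].astype(np.uint8); cal=ctrl.get_calibration('wrist')
# top face is the bright part: threshold within mask
g=cv2.cvtColor(a,cv2.COLOR_BGR2GRAY); 
ys,xs=np.nonzero(q); print('gray pct',np.percentile(g[q>0],[5,25,50,75,95]))
top=((g>200)&(q>0)).astype(np.uint8); k=max(cv2.findContours(top,0,1)[0],key=cv2.contourArea)
hull=cv2.convexHull(k)[:,0]; P=np.array([ray(cal,a,.022)[:2]*1000 for a in hull])
best=min(((P@[np.cos(np.radians(t)),np.sin(np.radians(t))]).ptp() if hasattr(P,'ptp') else np.ptp(P@[np.cos(np.radians(t)),np.sin(np.radians(t))]),t) for t in range(-150,-90))
print('width dirs',[(t,round(float(np.ptp(P@[np.cos(np.radians(t)),np.sin(np.radians(t))])),1)) for t in range(-136,-103,4)],best)
print('sum3',min((sum(np.ptp(P@[np.cos(np.radians(t+s)),np.sin(np.radians(t+s))]) for s in(0,60,120)),t) for t in range(-150,-90)))
c,r=cv2.minEnclosingCircle(P.astype(np.float32)); print('top circ',c,r)
b=a[100:260,230:430]; cv2.imwrite('pics/w12c.png',cv2.resize(b,None,fx=3,fy=3,interpolation=2))
E
```

```text
[ 0.4789 -0.313   0.1515]
at [ 0.4789 -0.3131  0.1514] jawyaw -119.82 q6 73.5 -> shift [ 0.1684  0.0004 -0.0004] turn [ 0.18  0.24 -0.26]
wrist big_nut conf 0.87 box px [299 149] [348 204] circ [ 479.1 -318.8] 26.9 rect [ 479. -319.] [46.1 53.6] 59.2 centroid [ 479.1 -319. ]
gray pct [ 77.  81. 252. 254. 255.]
width dirs [(-136, 51.2), (-132, 50.2), (-128, 48.9), (-124, 47.4), (-120, 46.1), (-116, 47.0), (-112, 48.4), (-108, 49.5), (-104, 50.4)] (np.float64(46.06434700605334), -119)
sum3 (np.float64(139.9201884732643), -120)
top circ (478.4972229003906, -318.7831115722656) 26.371339797973633
```

View pics/w12c.png

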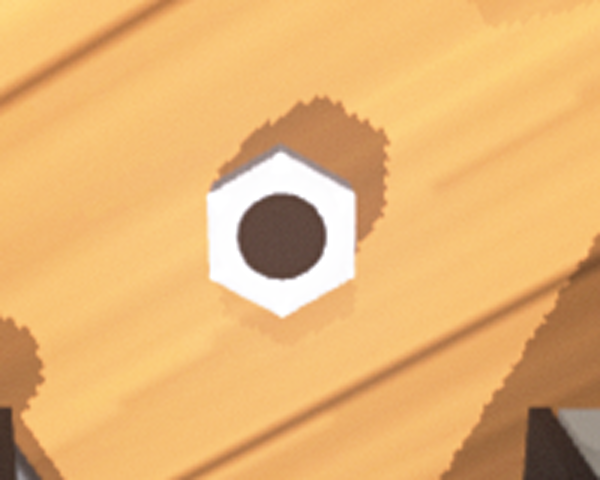

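Call:
drive_tool([
  [[0.0,0.0048,-0.0015],[0,0,0],1],
  [[0.04,0.0048,-0.0015],[0,0,0],1],
  [[0.08,0.0048,-0.0015],[0,0,0],1],
  [[0.12,0.0048,-0.0015],[0,0,0],1],
  [[0.14,0.0048,-0.0015],[0,0,0],1],
  [[0.155,0.0048,-0.0015],[0,0,0],1],
  [[0.164,0.0048,-0.0015],[0,0,0],1],
  [[0.169,0.0048,-0.0015],[0,0,0],1],
  [[0.169,0.0048,-0.0015],[0,0,0],1],
  [[0.169,0.0048,-0.0015],[0,0,0],0.4],
  [[0.169,0.0048,-0.0015],[0,0,0],0.4],
  [[0.169,0.0048,-0.0015],[0,0,0],0.4],
  [[0.169,0.0048,-0.0015],[0,0,0],0.4],
  [[0.169,0.0048,-0.0015],[0,0,0],0.4],
  [[0.169,0.0048,-0.0015],[0,0,0],0.4],
  [[0.169,0.0048,-0.0015],[0,0,0],0.4],
  [[0.169,0.0048,-0.0015],[0,0,0],0.4],
  [[0.169,0.0048,-0.0015],[0,0,0],0.4],
  [[0.169,0.0048,-0.0015],[0,0,0],0.4],
])

```text
clock: 24.52
tool_pos: [0.4768, -0.3187, -0.0176]
orientation: [47.9, 89.6, -162.0]
force: [-0.0, 1.4, 3.2]
opening: 0.0458
```

Call:
drive_tool([
  [[-0.02,0,0],[0,0,0],0.4],
  [[-0.06,0,0],[0,0,0],0.4],
  [[-0.1,0,0],[0,0,0],0.4],
  [[-0.14,0,0],[0,0,0],0.4],
  [[-0.14,-0.062,0.05],[0,0,0],0.4],
  [[-0.14,-0.062,0.05],[0,0,0],0.4],
  [[-0.14,-0.062,0.05],[0,0,0],0.4],
  [[-0.14,-0.062,0.05],[0,0,0],0.4],
  [[-0.14,-0.062,0.05],[0,0,0],0.4],
  [[-0.14,-0.062,0.05],[0,0,0],0.4],
])

```text
clock: 25.35
tool_pos: [0.465, -0.2402, 0.1219]
orientation: [45.7, 89.6, -164.2]
force: [0.0, -0.1, -2.3]
opening: 0.0458
```

```bash
python3 - <<'E'
from h import *
p=avgpose(3); print(p.round(4),ctrl.get_obs()['opening'])
a=ctrl.snapshot('wrist'); cv2.imwrite('pics/w13.png',a)
z=p[2]+.0176
ell('wrist','big_nut',z+.022);ell('wrist','big_nut',z); ell('wrist','pipe',.058);ell('wrist','pipe',.022)
goto(.4645,-.152,.0415,-120)
E
```

```text
[ 0.465  -0.2403  0.1218] 0.04548809609208799
wrist big_nut conf 0.97 box px [270 199] [369 273] circ [ 471.8 -245. ] 25.2 rect [ 477.9 -248.2] [45.9 36.6] 59.9 centroid [ 475.3 -246.8]
wrist big_nut conf 0.97 box px [270 199] [369 273] circ [ 462.4 -239.7] 29.1 rect [ 469.4 -243.4] [53.  42.3] 59.9 centroid [ 466.4 -241.7]
wrist pipe conf 0.93 box px [206 216] [256 239] circ [ 475.4 -166.5] 20.0 rect [ 480.4 -169.9] [39.4 19.3] 55.7 centroid [ 479.4 -170.5]
wrist pipe conf 0.93 box px [206 216] [256 239] circ [ 467.1 -149.9] 22.9 rect [ 472.9 -153.9] [45.2 22.1] 55.8 centroid [ 471.7 -154.6]
at [ 0.465  -0.2401  0.1221] jawyaw -119.9 q6 65.7 -> shift [ 0.0804 -0.0765  0.044 ] turn [ 0.1   0.27 -0.28]
```

View pics/w13.png

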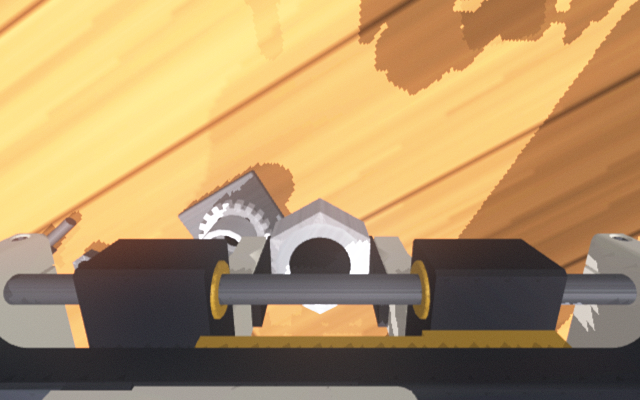

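Wrist view: the nut is held square at (320,262), centred on the TCP within 1 mm. The pipe and gear at (235,222) are undisturbed. Laying the nut on the pipe.

Call:
drive_tool([
  [[0,-0.035,0.02],[0,0,0],0.4],
  [[0,-0.07,0.04],[0,0,0],0.4],
  [[0,-0.0762,0.0451],[0,0,0],0.4],
  [[0,-0.0762,0.0451],[0,0,0],0.4],
  [[0.03,-0.0762,0.0451],[0,0,0],0.4],
  [[0.055,-0.0762,0.0451],[0,0,0],0.4],
  [[0.068,-0.0762,0.0451],[0,0,0],0.4],
  [[0.074,-0.0762,0.0451],[0,0,0],0.4],
  [[0.078,-0.0762,0.0451],[0,0,0],0.4],
  [[0.0805,-0.0762,0.0451],[0,0,0],0.4],
  [[0.0805,-0.0762,0.0451],[0,0,0],0.4],
  [[0.0805,-0.0762,0.0451],[0,0,0],0.4],
])

```text
clock: 26.75
tool_pos: [0.464, -0.1519, 0.0422]
orientation: [50.7, 89.7, -159.2]
force: [-0.1, 0.5, -2.0]
opening: 0.0453
```

Call:
drive_tool([
  [[0.0015,0,0],[0,0,0],0.4],
  [[0.0015,0,0],[0,0,0],0.4],
  [[0.0015,0,0],[0,0,0],1],
  [[0.0015,0,0],[0,0,0],1],
  [[0.0015,0,0],[0,0,0],1],
  [[0.0015,0,0],[0,0,0],1],
  [[0.0015,0,0],[0,0,0],1],
  [[0.0015,0,0],[0,0,0],1],
  [[0.0015,0,0],[0,0,0],1],
  [[0.0015,0,0],[0,0,0],1],
  [[-0.01,0,0],[0,0,0],1],
  [[-0.04,0,0],[0,0,0],1],
  [[-0.08,0,0],[0,0,0],1],
  [[-0.12,0,0],[0,0,0],1],
  [[-0.15,0,0],[0,0,0],1],
  [[-0.15,0,0],[0,0,0],1],
  [[-0.15,0,0],[0,0,0],1],
])

```text
clock: 28.17
tool_pos: [0.466, -0.1515, 0.1943]
orientation: [101.7, 89.9, -108.2]
force: [0.2, 0.1, -0.9]
opening: 0.0875
```

```bash
python3 - <<'E'
from h import *
p=avgpose(3); print(p.round(4),ctrl.get_obs()['opening'])
a=ctrl.snapshot('wrist'); cv2.imwrite('pics/w14.png',a)
ell('wrist','big_nut',.08);ell('wrist','big_nut',.058); ell('wrist','square_plate',.01)
cv2.imwrite('pics/w14c.png',cv2.resize(a[110:270,230:430],None,fx=3,fy=3,interpolation=2))
goto(.488,.336,.17,-90)
E
```

```text
[ 0.465  -0.1515  0.1928] 0.08777923060102623
wrist big_nut conf 0.66 box px [294 151] [344 211] circ [ 466.3 -153.7] 27.7 rect [ 466.2 -153.9] [45.5 55.5] 58.8 centroid [ 466.  -153.4]
wrist big_nut conf 0.66 box px [294 151] [344 211] circ [ 461.6 -151. ] 29.8 rect [ 461.4 -151.2] [48.9 59.7] 58.8 centroid [ 461.2 -150.7]
wrist square_plate conf 0.64 box px [269 116] [369 195] circ [ 464.6 -153.7] 57.0 rect [ 464.5 -153.3] [83.8 84. ] 89.8 centroid [ 475.9 -163.1]
at [ 0.4643 -0.1516  0.1912] jawyaw -119.9 q6 54.9 -> shift [ 0.02   -0.4346  0.2225] turn [-29.91   0.37  -0.22]
```

View pics/w14c.png

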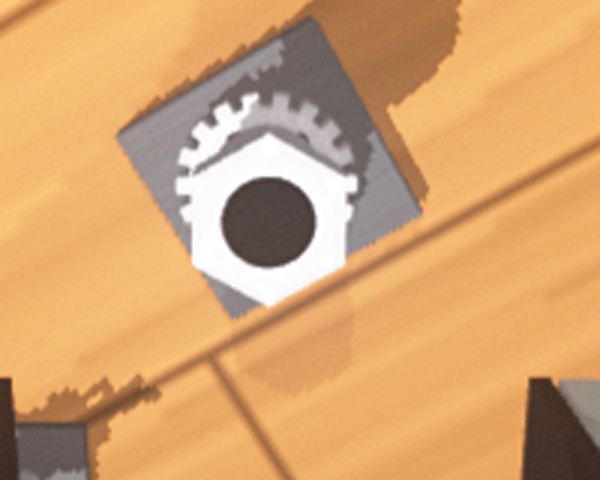

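Wrist crop: the nut sits flat and concentric on the pipe and gear (crop (269,221)). The stack is done. Next, the collar.

Call:
drive_tool([
  [[0.021,-0.435,0.224],[-30,0,0],1],
  [[0.021,-0.435,0.224],[-30,0,0],1],
  [[0.021,-0.435,0.224],[-30,0,0],1],
  [[0.021,-0.435,0.224],[-30,0,0],1],
  [[0.021,-0.435,0.224],[-30,0,0],1],
  [[0.021,-0.435,0.224],[-30,0,0],1],
  [[0.021,-0.435,0.224],[-30,0,0],1],
  [[0.021,-0.435,0.224],[-30,0,0],1],
  [[0.021,-0.435,0.224],[-30,0,0],1],
  [[0.021,-0.435,0.224],[-30,0,0],1],
  [[0.021,-0.435,0.224],[-30,0,0],1],
  [[0.021,-0.435,0.224],[-30,0,0],1],
  [[0.021,-0.435,0.224],[-30,0,0],1],
  [[0.021,-0.435,0.224],[-30,0,0],1],
  [[0.021,-0.435,0.224],[-30,0,0],1],
  [[0.021,-0.435,0.224],[-30,0,0],1],
  [[0.021,-0.435,0.224],[-30,0,0],1],
])

```text
clock: 29.93
tool_pos: [0.487, 0.3361, 0.1692]
orientation: [16.1, 89.6, -163.8]
force: [-0.5, -0.5, 0.5]
opening: 0.0874
```

```bash
python3 - <<'E'
from h import *
p=avgpose(3); print(p.round(4))
look('w15','collar',.018); ell('wrist','collar',0); ell('wrist','round_plate',.01); goto(.488,.337,-.018,-90)
E
```

```text
[0.4871 0.3362 0.1693]
wrist collar conf 0.83 box px [287 139] [350 204] circ [488.9 337. ] 34.0 rect [488.6 336.9] [65.5 65.6] 54.8 centroid [488.6 337.5]
landmark []
wrist collar conf 0.83 box px [287 139] [350 204] circ [484.8 337.2] 35.8 rect [484.5 337.1] [69.  69.1] 54.8 centroid [484.4 337.7]
wrist round_plate conf 0.75 box px [454 137] [551 228] circ [475.  144.9] 51.7 rect [474.5 145.6] [102.2  98.4] 69.4 centroid [474.9 145.3]
at [0.4869 0.3369 0.1692] jawyaw -89.92 q6 36.8 -> shift [ 0.1871 -0.0004 -0.0024] turn [ 0.08  0.4  -0.11]
```

Call:
drive_tool([
  [[0.04,-0.0008,-0.001],[0,0,0],1],
  [[0.08,-0.0008,-0.001],[0,0,0],1],
  [[0.12,-0.0008,-0.001],[0,0,0],1],
  [[0.15,-0.0008,-0.001],[0,0,0],1],
  [[0.17,-0.0008,-0.001],[0,0,0],1],
  [[0.18,-0.0008,-0.001],[0,0,0],1],
  [[0.185,-0.0008,-0.001],[0,0,0],1],
  [[0.187,-0.0008,-0.001],[0,0,0],1],
  [[0.187,-0.0008,-0.001],[0,0,0],1],
  [[0.187,-0.0008,-0.001],[0,0,0],0.62],
  [[0.187,-0.0008,-0.001],[0,0,0],0.62],
  [[0.187,-0.0008,-0.001],[0,0,0],0.62],
  [[0.187,-0.0008,-0.001],[0,0,0],0.62],
  [[0.187,-0.0008,-0.001],[0,0,0],0.62],
  [[0.187,-0.0008,-0.001],[0,0,0],0.62],
  [[0.187,-0.0008,-0.001],[0,0,0],0.62],
])

```text
clock: 31.67
tool_pos: [0.487, 0.3377, -0.0169]
orientation: [10.8, 89.6, -169.1]
force: [-1.2, -0.3, 6.8]
opening: 0.066
```

Call:
drive_tool([
  [[-0.02,0,0],[0,0,0],0.62],
  [[-0.06,0,0],[0,0,0],0.62],
  [[-0.1,0,0],[0,0,0],0.62],
  [[-0.12,0.02,0],[0,0,0],0.62],
  [[-0.12,0.05,0.01],[0,0,0],0.62],
  [[-0.12,0.082,0.012],[0,0,0],0.62],
  [[-0.12,0.082,0.012],[0,0,0],0.62],
  [[-0.12,0.082,0.012],[0,0,0],0.62],
  [[-0.12,0.082,0.012],[0,0,0],0.62],
])

```text
clock: 32.42
tool_pos: [0.476, 0.2558, 0.1034]
orientation: [7.4, 89.7, -172.6]
force: [0.4, -0.3, -2.3]
opening: 0.066
```

```bash
python3 - <<'E'
from h import *
p=avgpose(3); print(p.round(4),ctrl.get_obs()['opening'])
a=ctrl.snapshot('wrist'); cv2.imwrite('pics/w16.png',a)
z=p[2]+.017
ell('wrist','collar',z+.018);ell('wrist','collar',z); ell('wrist','round_plate',.01)
q=ctrl.cut_out('wrist','round_plate')[0]['pixels'].astype(np.uint8); k=max(cv2.findContours(q,0,1)[0],key=cv2.contourArea)
e=cv2.fitEllipse(cv2.convexHull(k)); print('ellipse px',e)
# model: fit plate centre so that silhouette hull of top+bottom circle matches hull
cal=ctrl.get_calibration('wrist')
from scipy.optimize import minimize
th=np.linspace(0,2*np.pi,72)
def iou(c):
    pts=np.array([proj(cal,[c[0]+.05*np.cos(t),c[1]+.05*np.sin(t),zz]) for zz in(0,.01) for t in th],np.float32)
    m=np.zeros_like(q); cv2.fillConvexPoly(m,cv2.convexHull((pts*16).astype(np.int32)),1,shift=4)
    return -(m&q).sum()/(m|q).sum()
r=minimize(iou,[.475,.144],method='Nelder-Mead',options=dict(initial_simplex=[[.475,.144],[.478,.144],[.475,.148]])); print('plate fit',r.x.round(4),r.fun)
E
```

```text
[0.476  0.2561 0.1032] 0.06618806476544065
wrist collar conf 0.89 box px [253 186] [387 274] circ [481.1 256.3] 33.4 rect [491.9 256.1] [64.2 44.2] 89.4 centroid [493.8 255.9]
wrist collar conf 0.89 box px [253 186] [387 274] circ [472.2 256.2] 37.6 rect [484.3 255.9] [72.2 49.7] 89.4 centroid [486.4 255.7]
wrist round_plate conf 0.58 box px [393 133] [512 245] circ [475.  143.6] 50.7 rect [475.9 143.7] [98.2 99.8] 15.8 centroid [475.5 143.7]
ellipse px ((452.3478088378906, 188.4087371826172), (109.74583435058594, 121.5504150390625), 60.193782806396484)
plate fit [0.4895 0.2764] 0.0<stdin>:15: RuntimeWarning: overflow encountered in scalar negative
```

View pics/w16.png

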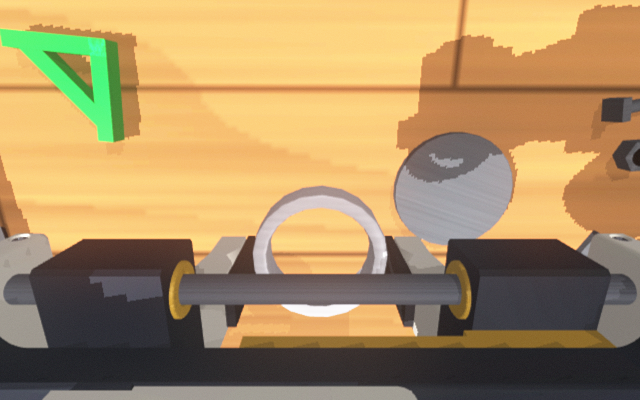

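Call:
drive_tool([
  [[0,0.04,0.0023],[0,0,0],0.62],
  [[0,0.08,0.0023],[0,0,0],0.62],
  [[0,0.1126,0.0023],[0,0,0],0.62],
  [[0,0.1126,0.0023],[0,0,0],0.62],
  [[0.04,0.1126,0.0023],[0,0,0],0.62],
  [[0.07,0.1126,0.0023],[0,0,0],0.62],
  [[0.09,0.1126,0.0023],[0,0,0],0.62],
  [[0.1,0.1126,0.0023],[0,0,0],0.62],
  [[0.105,0.1126,0.0023],[0,0,0],0.62],
  [[0.108,0.1126,0.0023],[0,0,0],0.62],
  [[0.1095,0.1126,0.0023],[0,0,0],0.62],
  [[0.1095,0.1126,0.0023],[0,0,0],0.62],
  [[0.1095,0.1126,0.0023],[0,0,0],0.62],
])

```text
clock: 33.9
tool_pos: [0.4736, 0.1438, -0.0056]
orientation: [7.6, 89.7, -172.2]
force: [-0.2, 0.6, -1.2]
opening: 0.0661
```

Call:
drive_tool([
  [[0.001,0,0],[0,0,0],0.62],
  [[0.001,0,0],[0,0,0],0.62],
  [[0.001,0,0],[0,0,0],1],
  [[0.001,0,0],[0,0,0],1],
  [[0.001,0,0],[0,0,0],1],
  [[0.001,0,0],[0,0,0],1],
  [[0.001,0,0],[0,0,0],1],
  [[0.001,0,0],[0,0,0],1],
  [[0.001,0,0],[0,0,0],1],
  [[-0.01,0,0],[0,0,0],1],
  [[-0.04,0,0],[0,0,0],1],
  [[-0.08,0,0],[0,0,0],1],
  [[-0.12,0,0],[0,0,0],1],
  [[-0.16,0,0],[0,0,0],1],
  [[-0.19,0,0],[0,0,0],1],
  [[-0.19,0,0],[0,0,0],1],
  [[-0.19,0,0],[0,0,0],1],
  [[-0.19,0,0],[0,0,0],1],
])

```text
clock: 35.4
tool_pos: [0.4741, 0.1438, 0.1841]
orientation: [3.8, 89.7, -176.1]
force: [-0.4, 0.5, -1.3]
opening: 0.0876
```

```bash
python3 - <<'E'
from h import *
p=avgpose(3); print(p.round(4),ctrl.get_obs()['opening'])
a=ctrl.snapshot('wrist'); cv2.imwrite('pics/w17.png',a)
ell('wrist','collar',.028);ell('wrist','round_plate',.01)
ctrl.snapshot('top'); ell('top','collar',.028);ell('top','round_plate',.01)
goto(.63,-.275,.20,-90)
E
```

```text
[0.4739 0.1436 0.1836] 0.08771014381722672
wrist collar conf 0.56 box px [287 140] [349 202] circ [475.8 145. ] 33.4 rect [475.9 144.9] [64.9 63.8] 0.1 centroid [475.7 144.5]
wrist round_plate conf 0.67 box px [275 122] [366 212] circ [475.1 142.8] 49.8 rect [475.  142.2] [98.5 98.7] 62.0 centroid [475.1 142.6]
collar none
top round_plate conf 0.55 box px [264 224] [270 241] circ [474.8 138.3] 22.1 rect [474.8 134.6] [15.5 43.8] 88.9 centroid [474.2 134.6]
at [0.4745 0.1439 0.184 ] jawyaw -89.86 q6 50.7 -> shift [-0.0164  0.4193 -0.1544] turn [ 0.14  0.35 -0.07]
```

Call:
drive_tool([
  [[-0.016,0.43,-0.156],[0,0,0],1],
  [[-0.016,0.43,-0.156],[0,0,0],1],
  [[-0.016,0.43,-0.156],[0,0,0],1],
  [[-0.016,0.43,-0.156],[0,0,0],1],
  [[-0.016,0.43,-0.156],[0,0,0],1],
  [[-0.016,0.43,-0.156],[0,0,0],1],
  [[-0.016,0.43,-0.156],[0,0,0],1],
  [[-0.016,0.43,-0.156],[0,0,0],1],
  [[-0.016,0.43,-0.156],[0,0,0],1],
  [[-0.016,0.43,-0.156],[0,0,0],1],
  [[-0.016,0.43,-0.156],[0,0,0],1],
  [[-0.016,0.43,-0.156],[0,0,0],1],
  [[-0.016,0.43,-0.156],[0,0,0],1],
  [[-0.016,0.43,-0.156],[0,0,0],1],
  [[-0.016,0.43,-0.156],[0,0,0],1],
])

```text
clock: 37.1
tool_pos: [0.6314, -0.285, 0.1995]
orientation: [9.9, 89.6, -170.0]
force: [0.2, 0.6, -0.3]
opening: 0.0875
```

```bash
python3 - <<'E'
from h import *
p=avgpose(3); print(p.round(4))
look('w18','bolt',.063); ell('wrist','bolt',0); ell('wrist','bolt',.013); goto(.63,-.286,.01,-90)
cal=ctrl.get_calibration('wrist')
for z,r in((0,.015),(.013,.015),(.063,.01)): print(z,[proj(cal,[.63+dx,-.286+dy,z]).round(0).tolist() for dx,dy in((r,0),(-r,0),(0,r),(0,-r))])
E
```

```text
[ 0.6315 -0.2847  0.1998]
wrist bolt conf 0.75 box px [304 151] [332 183] circ [ 642.7 -284.3] 16.5 rect [ 642.5 -283.4] [31.4 27. ] 0.2 centroid [ 643.1 -283.8]
landmark [(0.85, array([ 648.8, -281.2]), array([ 637. , -280.6]))]
wrist bolt conf 0.75 box px [304 151] [332 183] circ [ 629.6 -284.6] 19.7 rect [ 629.3 -283.4] [37.6 32.3] 0.1 centroid [ 630.1 -284. ]
wrist bolt conf 0.75 box px [304 151] [332 183] circ [ 632.3 -284.7] 19.0 rect [ 632.  -283.6] [36.3 31.2] 0.1 centroid [ 632.7 -284.2]
at [ 0.6317 -0.2852  0.1999] jawyaw -89.82 q6 98.3 -> shift [0.1899 0.0005 0.0007] turn [ 0.18  0.32 -0.08]
0 [[320.0, 154.0], [320.0, 179.0], [307.0, 167.0], [333.0, 167.0]]
0.013 [[320.0, 156.0], [320.0, 182.0], [307.0, 169.0], [334.0, 169.0]]
0.063 [[320.0, 170.0], [320.0, 190.0], [310.0, 180.0], [330.0, 180.0]]
```

```bash
python3 - <<'E'
import cv2
a=cv2.imread('pics/w18.png'); cv2.imwrite('pics/w18c.png',cv2.resize(a[100:260,220:420],None,fx=3,fy=3,interpolation=2))
E
```

```text
(no output)
```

View pics/w18c.png

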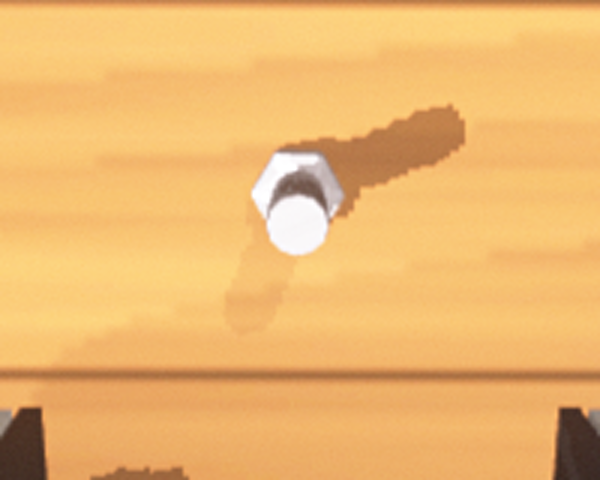

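Wrist crop: the bolt stands upright, shank top at crop (298,225), which gives about (0.635,-0.285). I'll grip the upper shank.

Call:
drive_tool([
  [[0.0,0,-0.0032],[0,0,0],0.6],
  [[0.04,0,-0.0032],[0,0,0],0.6],
  [[0.08,0,-0.0032],[0,0,0],0.6],
  [[0.11,0,-0.0032],[0,0,0],0.6],
  [[0.14,0,-0.0032],[0,0,0],0.6],
  [[0.16,0,-0.0032],[0,0,0],0.6],
  [[0.178,0,-0.0032],[0,0,0],0.6],
  [[0.188,0,-0.0032],[0,0,0],0.6],
  [[0.19,0,-0.0032],[0,0,0],0.6],
  [[0.19,0,-0.0032],[0,0,0],0.1],
  [[0.19,0,-0.0032],[0,0,0],0.1],
  [[0.19,0,-0.0032],[0,0,0],0.1],
  [[0.19,0,-0.0032],[0,0,0],0.1],
  [[0.19,0,-0.0032],[0,0,0],0.1],
  [[0.19,0,-0.0032],[0,0,0],0.1],
  [[0.19,0,-0.0032],[0,0,0],0.1],
  [[0.19,0,-0.0032],[0,0,0],0.1],
  [[0.19,0,-0.0032],[0,0,0],0.1],
  [[0.19,0,-0.0032],[0,0,0],0.1],
])

```text
clock: 39.08
tool_pos: [0.6343, -0.2855, 0.0107]
orientation: [19.6, 89.7, -160.2]
force: [-0.9, 1.8, 5.2]
opening: 0.0195
```

Call:
drive_tool([
  [[-0.02,0,0],[0,0,0],0.1],
  [[-0.06,0,0],[0,0,0],0.1],
  [[-0.1,0,0],[0,0,0],0.1],
  [[-0.13,0,0],[0,0,0],0.1],
  [[-0.13,-0.33,0.16],[0,0,0],0.1],
  [[-0.13,-0.33,0.16],[0,0,0],0.1],
  [[-0.13,-0.33,0.16],[0,0,0],0.1],
  [[-0.13,-0.33,0.16],[0,0,0],0.1],
  [[-0.13,-0.33,0.16],[0,0,0],0.1],
  [[-0.13,-0.33,0.16],[0,0,0],0.1],
  [[-0.13,-0.33,0.16],[0,0,0],0.1],
  [[-0.13,-0.33,0.16],[0,0,0],0.1],
  [[-0.13,-0.33,0.16],[0,0,0],0.1],
  [[-0.13,-0.33,0.16],[0,0,0],0.1],
  [[-0.13,-0.33,0.16],[0,0,0],0.1],
  [[-0.13,-0.33,0.16],[0,0,0],0.1],
  [[-0.13,-0.33,0.16],[0,0,0],0.1],
])

```text
clock: 40.5
tool_pos: [0.4738, 0.0435, 0.1406]
orientation: [20.3, 89.7, -159.6]
force: [-0.3, 0.2, -2.5]
opening: 0.0193
```

```bash
python3 - <<'E'
from h import *
p=avgpose(3); print(p.round(4),ctrl.get_obs()['opening'],ctrl.get_obs()['force'])
a=ctrl.snapshot('wrist'); cv2.imwrite('pics/w19.png',a)
z=p[2]-.0107
for h in(0,.013,.063): ell('wrist','bolt',z+h)
ell('wrist','collar',.028);ell('wrist','collar',.01);ell('wrist','round_plate',.01)
E
```

```text
[0.4739 0.0434 0.1405] 0.019389019688558273 [ 0.00592863  0.05258795 -2.07225232]
wrist bolt conf 0.82 box px [290 202] [349 274] circ [464.6  43. ] 26.3 rect [465.5  43.5] [36.5 48.1] 87.9 centroid [465.5  43.4]
wrist bolt conf 0.82 box px [290 202] [349 274] circ [470.4  43.2] 24.5 rect [471.3  43.6] [34.  44.9] 87.9 centroid [471.2  43.6]
wrist bolt conf 0.82 box px [290 202] [349 274] circ [492.8  43.5] 17.7 rect [493.5  43.8] [24.5 32.3] 87.9 centroid [493.5  43.8]
wrist collar conf 0.73 box px [172 146] [247 217] circ [475.9 142.4] 34.9 rect [475.6 142.3] [64.2 69.2] 32.6 centroid [475.8 142.6]
wrist collar conf 0.73 box px [172 146] [247 217] circ [471.3 148.5] 37.0 rect [471.  148.5] [68.2 73.4] 32.6 centroid [471.2 148.8]
wrist round_plate conf 0.6 box px [164 126] [268 227] circ [474.3 141.7] 50.6 rect [475.  142.1] [98.8 99.2] 39.7 centroid [474.8 142.2]
```

Call:
drive_tool([
  [[0,-0.04,0],[0,0,0],0.1],
  [[0,-0.08,0],[0,0,0],0.1],
  [[0,-0.1006,0],[0,0,0],0.1],
  [[0,-0.1006,0],[0,0,0],0.1],
  [[0.04,-0.1006,0],[0,0,0],0.1],
  [[0.07,-0.1006,0],[0,0,0],0.1],
  [[0.09,-0.1006,0],[0,0,0],0.1],
  [[0.105,-0.1006,0],[0,0,0],0.1],
  [[0.113,-0.1006,0],[0,0,0],0.1],
  [[0.117,-0.1006,0],[0,0,0],0.1],
  [[0.119,-0.1006,0],[0,0,0],0.1],
  [[0.119,-0.1006,0],[0,0,0],0.1],
  [[0.119,-0.1006,0],[0,0,0],0.1],
])

```text
clock: 42.08
tool_pos: [0.4736, 0.1447, 0.0225]
orientation: [13.2, 89.8, -166.6]
force: [0.2, -0.3, -1.9]
opening: 0.0196
```

Call:
drive_tool([
  [[0.0015,0,0],[0,0,0],0.1],
  [[0.0015,0,0],[0,0,0],0.1],
  [[0.0015,0,0],[0,0,0],0.6],
  [[0.0015,0,0],[0,0,0],0.6],
  [[0.0015,0,0],[0,0,0],0.6],
  [[0.0015,0,0],[0,0,0],0.6],
  [[0.0015,0,0],[0,0,0],0.6],
  [[0.0015,0,0],[0,0,0],0.6],
  [[0.0015,0,0],[0,0,0],0.6],
  [[-0.01,0,0],[0,0,0],0.6],
  [[-0.03,0,0],[0,0,0],0.6],
  [[-0.06,0,0],[0,0,0],0.6],
  [[-0.1,0,0],[0,0,0],0.6],
  [[-0.14,0,0],[0,0,0],0.6],
  [[-0.17,0,0],[0,0,0],0.6],
  [[-0.17,0,0],[0,0,0],0.6],
  [[-0.17,0,0],[0,0,0],0.6],
  [[-0.17,0,0],[0,0,0],0.6],
])

```text
clock: 43.58
tool_pos: [0.4737, 0.1447, 0.1922]
orientation: [8.1, 89.8, -171.7]
force: [-0.6, -0.5, -0.7]
opening: 0.0525
```

```bash
python3 - <<'E'
from h import *
p=avgpose(3); o=ctrl.get_obs(); print(p.round(4),o['opening'],o['force'])
a=ctrl.snapshot('wrist'); s=ctrl.snapshot('scene'); cv2.imwrite('pics/s20.png',s)
ell('wrist','collar',.028); ell('wrist','bolt',.073); ell('wrist','round_plate',.01)
r=ctrl.cut_out('scene','bolt_hand'); print('hand',r[0]['pixel'] if r else None)
A=cv2.resize(a[100:260,220:420],(500,400),interpolation=2); cal=ctrl.get_calibration('scene')
B=cv2.resize(s[130:250,220:310],(300,400),interpolation=2)
cv2.imwrite('pics/fin.png',np.hstack([A,B]))
E
```

```text
[0.4735 0.1446 0.1917] 0.05233485244472072 [0.65253498 0.42156987 0.4403337 ]
wrist collar conf 0.57 box px [290 138] [350 200] circ [476.  145.1] 33.5 rect [476.2 143.9] [63.  66.3] 88.7 centroid [475.7 144.4]
wrist bolt conf 0.77 box px [303 154] [334 191] circ [483.5 145.1] 17.8 rect [483.8 144.4] [35.4 27.2] 20.1 centroid [483.8 145.3]
wrist round_plate conf 0.86 box px [277 122] [366 209] circ [475.6 142.4] 50.3 rect [475.  142.9] [97.8 97.3] 85.0 centroid [475.3 142.8]
hand [292.2, 159.7]
```

View pics/fin.png

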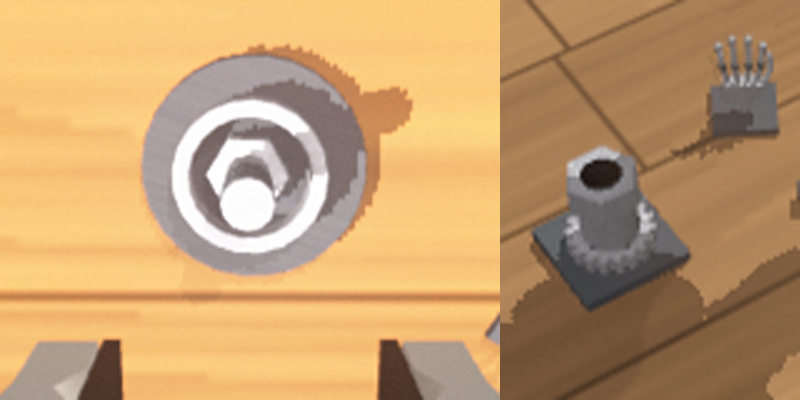

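The last picture shows the bolt standing on its head inside the collar on the round plate. The nut, pipe and gear are stacked on the square plate, and the hand is standing where it was. Handing in.

```bash
python3 -c "
from plant import ctrl
print(ctrl.close_job(), ctrl.get_obs()['clock'])"
```

```text
the job is handed in; nothing more can be done
the job is handed in; nothing more can be done
```

Both feet are laid up and I handed the job in at about 44 s on the clock. `close_job` gives no verdict.

**What I did:** The gear, then the pipe, then the big nut went onto the square plate. The collar, then the bolt on its head inside it, went onto the round plate.

**Last checks:**
- **Square plate:** the gear, pipe and nut are within about 1–1.5 mm of each other and of the plate centre. The stack stands upright in the last scene picture.
- **Round plate:** the collar is about 1.5–2 mm off the plate centre towards +y; I left it. The bolt stands upright inside it, and I judged its centring by eye from the picture.
- **Hand sculpture:** standing where it was.
- **Gripper:** open and clear above the work, with the wrist force near zero.

**What failed or disagreed:**
- **Gear grasp:** the first two tries closed on air above the gear, without moving it. The real finger tips sit about 26 mm short of the reported TCP, so I corrected all grasp heights for that.
- **Detections:** the gear detection in the first scene picture was wrong (low confidence), so I ignored it. The top camera could not see the collar after it was placed, and saw only a sliver of the round plate, so the final centring there rests on the wrist camera.
- **Fit check:** one model fit of the round plate failed because of a bug in my script; I used the direct measurements instead.

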